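# Turn the rotating organiser until the valve core tool faces front

## Robot

A 7-joint arm with a two-finger parallel gripper is mounted at the origin on the work surface. World frame = base frame: x ahead of the robot, y to its left, z up, the work surface at z = 0. Lengths are in mm, angles in rad, forces in N, time in s.
With the tool pointing down it reaches from about 425 to 875 mm from the base axis. Payload 9.9 kg.
Tool frame: the origin (TCP) lies midway between the tips of the shut fingers; the grasp point (between the pads) lies 19 mm behind it; z points along the fingers, y is the direction in which the jaws open and shut (so a half turn about z gives the same grasp; the last joint's range is limited). The gripper opens to 85 mm and grips with 20 to 120 N. Pads are 22 mm wide; open, the fingers measure 114 mm over their backs; the gripper's body (76 mm by 85 mm) begins 54 mm behind the grasp point. The pads swing forward as they close: fully open they stand 13 mm farther back than shut.
Start: joints at [-0.084, 0.576, 0.025, 1.437, -0.015, 1.129, -0.057], TCP at [675.003, 0.006, 231.289] pointing down, gripper open.
Joint ranges: [-2.76, 2.76], [-0.34, 2.15], [-1.52, 1.57], [0.19, 2.46], [-1.09, 4.23], [0.17, 1.99], [-2.82, 2.82]. Speed limits (rad/s): [2.22, 2.22, 3.01, 3.01, 3.14, 3.14, 3.14].

## Interface

Orientations are given as a rotation vector (axis times angle).
In Python, from cell import ctrl, gripper_to, get_image, ticket gives the robot as it stands. Calls block until the motion is done:
- ctrl.reach(position, orientation): joint-space move of the TCP to a pose.
- ctrl.movel(position, orientation=None, speed=150, stop_force=None): straight line of the TCP; orientation=None keeps the orientation; speed is the mean speed in mm/s. With stop_force (N) it stops when the force on the tool has changed by that much, and returns True; else False.
- ctrl.movej(angles): joint-space move.
- gripper_to(opening, grasp_force=None): finger opening in mm; grasp_force is the grip in N (None keeps the last); returns when the fingers have stopped.
- ctrl.pause(seconds).
- ctrl.ik(position, orientation): joint angles nearest the present ones, or None.
- ctrl.state(): the state.
- get_image(name): name is "scene" or "side" or "wrist"; returns a dict with "frame" (480x640x3 uint8, red, green, blue), "range_z" (480x640 float32, mm along the optical axis (not along the pixel's ray), 0 where there is no reading), "fx", "fy", "cx", "cy" (pixels), "T" (4x4, takes a point from camera to world coordinates); the wrist camera has in their place "T_tool_cam" (4x4, takes a point from camera to tool coordinates, whose origin is the TCP and whose axes are the flange's). Camera axes: x right, y up, looking along -z (the intrinsics and any distortion apply to the point x, -y, -z); pixel columns grow to the right and rows downward; lengths in mm; the calibration is good to about 2 mm. The wrist camera is an equidistant fisheye: a pixel r from the principal point sees the ray r / f radians off the axis. A picture is of the moment at which its call begins: read the wrist's pose just before it.
A pose or a line that the arm cannot do raises ctrl.IKError and nothing moves.
- ticket.sign_off(): hands the job in, once; it reports no verdict.
The state is a dict: "time_s": time; "q": joint angles; "qd": joint speeds; "joint_torque": joint torques, N m; "tcp_pos": TCP position; "tool_rot": TCP orientation; "wrist_force": force on the tool from outside, world axes, zero at the start; "moment": the same for the moment, N m; "gripper_width": finger opening in mm.
Only numpy, scipy, OpenCV 4.12 (cv2) and the standard library are available. Lean on these libraries where they do the work, as an engineer would, in place of code of your own. Each camera call takes 0.05 s, during which the arm holds its last target.

## Task

Bring the red valve core tool round to the front of the rotating organiser: with the fingertips, gently push one of the organiser's fins near the rim to turn the deck, until the red tool stands in line with the yellow arrow on the organiser's fixed foot. Do not touch, lift or carry the things standing in the organiser, and leave the jar and the pot on the shelf where they are. Finish with the deck at rest and the hand clear of everything.

Things in the scene. Friction and masses are not known exactly. Their poses are not given: they have to be found in the camera images.
- foot: Fixed black round foot of the organiser, 200 mm across, hidden under the deck but for a flat yellow arrow (4 mm high) that lies on the shelf and sticks out from under the deck to 210 mm from the axis. Origin on the turning axis at the shelf surface, z up. The arrow lies along the foot's own -x axis: the front of the organiser is that direction from the origin.
- deck: Turning grey disc, 280 mm across, its top 34 mm above the shelf; origin on the turning axis at its underside, 20 mm above the shelf, z up. Turns about z either way, two turns or more, and stays where it is left (friction about 0.15 N m: 1 to 2 N near the rim). It carries six fins, six cups and a black hub 56 mm across, 84 mm above the shelf at its top.
- fin_end (a point): A point on one of six like upright black radial fins, 120 mm from the axis, 60 mm above the shelf, at 30 degrees anticlockwise from the deck's x axis; the others follow every 60 degrees. Fins are 8 mm thick, reach from 27 to 139 mm from the axis, tops 84 mm above the shelf. A closed gripper pointing down, tips 56 to 65 mm above the shelf, clears the cups and can push here.
- cup (a point): Centre of the mouth of one of six like white cups, 80 mm from the axis, on the deck's x axis, midway between two fins; the others follow every 60 degrees. Cups are 33 mm wide outside, 25 mm inside, 20 mm high, mouths 54 mm above the shelf. Four cups hold one thing each, two are empty; which is where varies.
- valve_tool_center (a point): The red aluminium valve core tool, 72 mm tall, standing loosely upright in a cup of the deck: a round red handle 22 mm across with two dark rings, and above it a 12 mm red shaft, top 106 mm above the shelf. This point is its centre, 36 mm above its underside and about 80 mm from the turning axis. It is in line with the arrow when it lies on the foot's -x axis.
- socket_center (a point): A chrome deep socket, 66 mm tall and 22 mm across, standing in a cup of the deck. This point is its centre, 33 mm above its underside.
- stud_a_center (a point): One of two like zinc-plated wheel studs, silver-grey, 62 mm tall, standing head down (head and knurled shoulder 22 mm across, threaded shank 14 mm) in a cup of the deck. This point is its centre, 31 mm above its underside.
- stud_b_center (a point): One of two like zinc-plated wheel studs, silver-grey, 62 mm tall, standing head down (head and knurled shoulder 22 mm across, threaded shank 14 mm) in a cup of the deck. This point is its centre, 31 mm above its underside.
- jar_center (a point): A bystander: small glass jar with a metal screw lid, 60 mm across, 82 mm tall, loose on the shelf to the left of the organiser, 195 mm or more from its axis. This point is its centre, 41 mm up.
- pot_center (a point): A bystander: small white plastic pot with a blue lid, 55 mm across, 62 mm tall, loose on the shelf to the right of the organiser, 195 mm or more from its axis. This point is its centre, 31 mm up.

How it is judged:
By the outcome, as a careful person would: the job done as asked, in the order asked, and still so for the second after the job is handed in, with the robot touching nothing.
It also fails if it takes over 48 s, if anything falls off the work surface, if the arm or the gripper's body presses on something with over 40 N, if the wrist force passes 120 N, or if a joint passes its speed limit or range.

## Working session

There is one attempt and no reset: what is moved stays moved. The work goes in short steps, each a Python script; the robot and the scene stay as the last script left them, time stands still between calls to the robot, and variables do not carry over. Pictures are saved under pics/ and viewed, and the job is handed in when it is done.

```bash
mkdir -p pics; ls
python3 - <<'E'
from cell import ctrl,get_image
import cv2,pickle
d={}
for n in("scene","side"):
    i=get_image(n);d[n]=i
    cv2.imwrite(f"pics/{n}0.png",i["frame"][:,:,::-1])
    print(n,i["T"],i["fx"],i["cx"],i["cy"],[k for k in i])
pickle.dump(d,open("d0.pkl","wb"))
s=ctrl.state();print(s["time_s"],s["tool_rot"],s["wrist_force"])
E
```

```text
pics
scene [[ 3.86912292e-01 -6.36384492e-01  6.67318257e-01  1.08090807e+03]
 [ 9.21950998e-01  2.53262314e-01 -2.93026547e-01 -1.96434858e+02]
 [ 1.74709849e-02  7.28610306e-01  6.84705620e-01  5.66059181e+02]
 [ 0.00000000e+00  0.00000000e+00  0.00000000e+00  1.00000000e+00]] 444.0384022126353 318.99249723606357 240.35088347764494 ['frame', 'range_z', 'fx', 'fy', 'cx', 'cy', 'T']
side [[-9.49157304e-01  2.24855446e-01 -2.20318950e-01  4.14377560e+02]
 [-3.14250402e-01 -7.18190545e-01  6.20845412e-01  5.54651364e+02]
 [-1.86305152e-02  6.58515276e-01  7.52336716e-01  7.23854010e+02]
 [ 0.00000000e+00  0.00000000e+00  0.00000000e+00  1.00000000e+00]] 452.16500547687895 320.72681461827386 239.35768927703594 ['frame', 'range_z', 'fx', 'fy', 'cx', 'cy', 'T']
0.1 [-2.22067440e+00 -2.22080423e+00  1.70722775e-03] [1.07436453 0.03517366 0.08879281]
```

View pics/scene0.png

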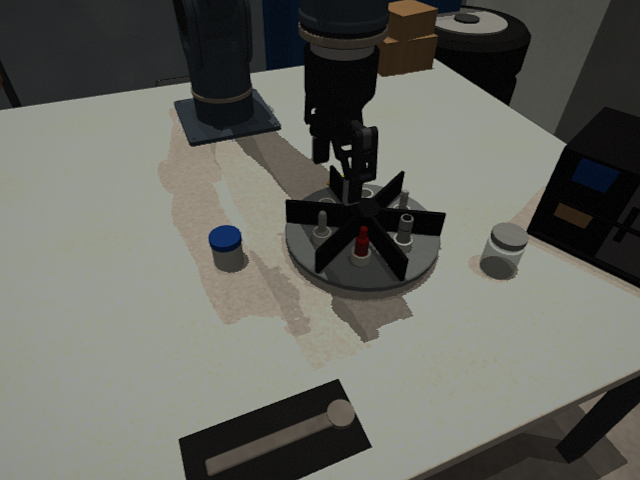

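View pics/side0.png

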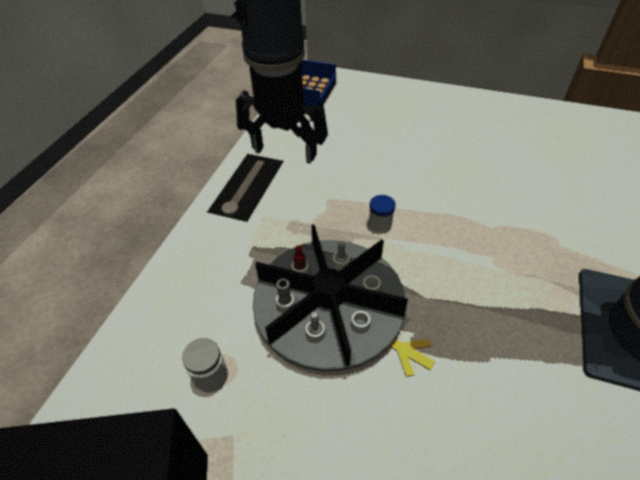

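```bash
cat > h.py <<'E'
import numpy as np,cv2
def cloud(i):
    v,u=np.mgrid[0:480,0:640]; z=i["range_z"].astype(float)
    P=np.stack([(u-i["cx"])/i["fx"]*z,-(v-i["cy"])/i["fy"]*z,-z],-1)
    return P@i["T"][:3,:3].T+i["T"][:3,3]
def ray(i,u,v,zw):
    d=i["T"][:3,:3]@np.array([(u-i["cx"])/i["fx"],-(v-i["cy"])/i["fy"],-1]);o=i["T"][:3,3]
    return (o+d*(zw-o[2])/d[2])
def masks(i):
    f=cv2.cvtColor(i["frame"],cv2.COLOR_RGB2HSV);h,s,v=[f[...,k].astype(int) for k in range(3)]
    red=((h<6)|(h>172))&(s>150)&(v>40)
    yel=(h>15)&(h<35)&(s>140)&(v>60)
    return red,yel
E
python3 - <<'E'
import pickle,cv2,numpy as np
from h import *
from scipy.optimize import least_squares
d=pickle.load(open("d0.pkl","rb"))
for n in d:
    i=d[n];P=cloud(i);ok=i["range_z"]>0
    red,yel=masks(i)
    m=ok&(abs(P[...,2]-34)<5)&(P[...,0]>400)&(P[...,0]<950)&(abs(P[...,1])<300)
    Q=P[m][:,:2]; print(n,"deck",len(Q),np.median(Q,0),Q.min(0),Q.max(0))
    for k,mm in(("red",red),("yel",yel)):
        q=P[mm&ok]; q=q[(q[:,0]>350)&(q[:,0]<950)&(abs(q[:,1])<350)]
        print(k,len(q),q.mean(0) if len(q) else 0,q.min(0),q.max(0)) if len(q) else print(k,0)
    m2=ok&(abs(P[...,2]-84)<3)&(P[...,0]>400)&(P[...,0]<950)&(abs(P[...,1])<250)
    Q=P[m2][:,:2];print("fin tops",len(Q),Q.mean(0))
i=d["side"];c=cv2.resize(i["frame"][225:385,240:450,::-1],None,fx=3.8,fy=3.7,interpolation=cv2.INTER_CUBIC);cv2.imwrite("pics/sidecrop.png",c)
E
```

```text
scene deck 5723 [631.66026293  76.04545519] [ 422.85921376 -149.38572712] [739.02595734 299.57300579]
red 116 [633.70966545  76.60419415  87.07563169] [586.80083552  66.64242032  37.39971266] [641.95240019 112.01556986 108.03593932]
yel 9 [446.90610156 112.17002172  66.8424702 ] [357.1491795  -13.19320321   2.9568104 ] [724.33429085 172.20626069 287.21992517]
fin tops 1860 [577.37744146 111.10499071]
side deck 8560 [538.08721064 156.50397573] [ 419.86854299 -121.8830238 ] [699.11762581 299.48734778]
red 73 [627.1273549   78.21363773  88.44135819] [619.8151385   69.83495202  77.3789783 ] [636.20764237  83.67857674 107.59256366]
yel 708 [393.19783153 161.88426791   4.27390814] [355.70628007 -12.63362002  -0.51464148] [637.92035407 203.60643619 376.76155326]
fin tops 2214 [558.58004673 119.63695796]
```

View pics/sidecrop.png

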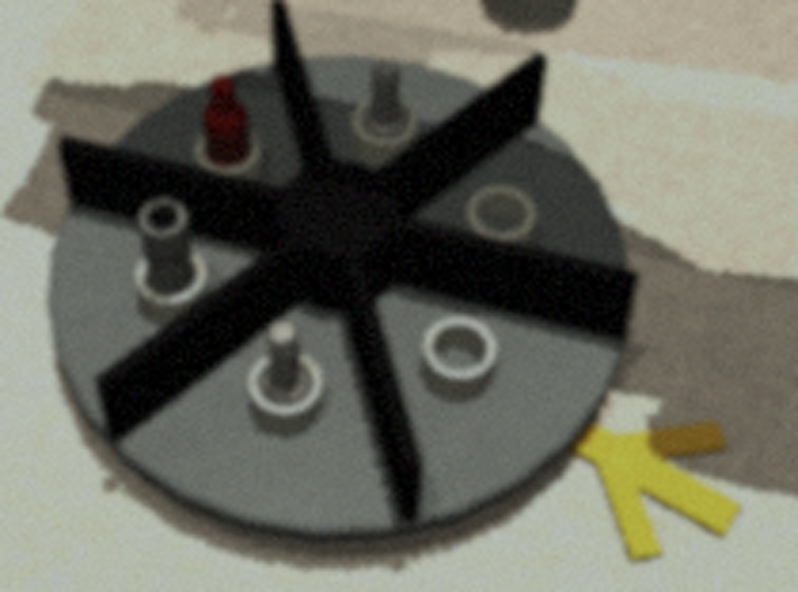

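```bash
cat >> h.py <<'E'
from scipy.optimize import least_squares
def finfit(i,c0=(560,115)):
    P=cloud(i);ok=(i["range_z"]>0)&(abs(P[...,2]-84)<6)&(np.hypot(P[...,0]-c0[0],P[...,1]-c0[1])<165)
    Q=P[ok][:,:2]
    def res(p):
        d=Q-p[:2];r=np.hypot(*d.T);a=np.arctan2(d[:,1],d[:,0])-p[2]
        k=(a+np.pi/6)%(np.pi/3)-np.pi/6
        return np.where(r<32,0,np.maximum(abs(r*np.sin(k))-3,0))+np.maximum(r-139,0)
    best=None
    for t in np.radians(range(0,60,5)):
        s=least_squares(res,[*c0,t],loss="soft_l1",f_scale=2)
        if best is None or s.cost<best.cost:best=s
    return best.x[:2],np.degrees(best.x[2])%60,best.cost/len(Q),len(Q)
def redpos(i,c0):
    P=cloud(i);red,_=masks(i);m=red&(i["range_z"]>0)&(P[...,2]>70)&(P[...,2]<110)&(np.hypot(P[...,0]-c0[0],P[...,1]-c0[1])<130)
    return P[m].mean(0),m.sum()
E
python3 - <<'E'
import pickle
from h import *
d=pickle.load(open("d0.pkl","rb"))
for n in d:
    c,t,co,N=finfit(d[n]);print(n,c,t,co,N,np.hypot(*c))
    r,k=redpos(d[n],c);v=r[:2]-c;print(r,k,np.hypot(*v),np.degrees(np.arctan2(v[1],v[0])))
    ym=masks(d[n])[1];vv,uu=np.where(ym)
    if n=="side":
        w=np.array([ray(d[n],u,v_,4) for u,v_ in zip(uu,vv)])
        for z in [(735,515),(640,550),(720,435),(610,440)]:
            p=ray(d[n],240+z[0]/3.8,225+z[1]/3.7,4);q=p[:2]-c;print(z,p,np.hypot(*q),np.degrees(np.arctan2(q[1],q[0])))
    P=cloud(d[n])
    for nm,(x,y) in dict(l=(560,320),r=(560,-100)).items():
        m=(d[n]["range_z"]>0)&(P[...,2]>25)&(P[...,2]<90)&(np.hypot(P[...,0]-c[0],P[...,1]-c[1])>160)&(np.hypot(P[...,0]-c[0],P[...,1]-c[1])<320)
        m&=(P[...,1]>c[1]) if nm=="l" else (P[...,1]<c[1])
        print(nm,m.sum(),P[m].mean(0),P[m].min(0),P[m].max(0))
E
```

```text
scene [562.0717114  114.67375444] 0.8322560921552054 7.165343477674637 2342 573.6503104751969
[635.48084513  75.09407203  90.03722397] 105 83.39935356637272 -28.332020817375703
l 1632 [717.61569984 296.59282449  64.54331109] [655.67535247 276.15248337  25.07890756] [739.68145197 420.20705256  84.37837831]
r 1026 [ 529.30471286 -125.14199466   53.63297652] [ 492.03618625 -150.77230308   25.11315503] [547.86725633 -96.98147742  64.5399915 ]
side [560.01766819 113.02764972] 0.5371010917915555 4.390718449140864 2652 571.3099318990248
[627.1273549   78.21363773  88.44135819] 73 75.602417163196 -27.41860695591052
(735, 515) [354.32278944 170.5683538    4.        ] 213.59146932733336 164.37166686936922
(640, 550) [391.26984574 200.22451154   4.        ] 189.94504546048262 152.67329833491416
(720, 435) [367.33518178 132.09142197   4.        ] 193.62326301434445 174.3496139543354
(610, 440) [415.02123421 150.1052873    4.        ] 149.662009456975 165.65603602358632
l 1642 [700.1306633  312.20583401  69.87100984] [652.03541022 276.63221251  25.00646382] [735.88171361 419.44274024  87.33819618]
r 652 [ 516.51021974 -116.60352127   53.78598035] [ 491.04117896 -154.40457453   25.09594053] [544.72311429 -97.04332791  65.1663648 ]
```

```bash
cat >> h.py <<'E'
C=np.array([561.,113.8])
from scipy.spatial.transform import Rotation as R
def pose(a,r=120,z=62,c=C):
    "finger at deck polar angle a(deg), tool y along radius"
    t=np.radians(a)
    y=np.array([np.cos(t),np.sin(t),0]);zz=np.array([0,0,-1.]);x=np.cross(y,zz)
    return np.array([c[0]+r*y[0],c[1]+r*y[1],z]),R.from_matrix(np.stack([x,y,zz],1)).as_rotvec()
E
python3 - <<'E'
import pickle
from h import *
from cell import ctrl
d=pickle.load(open("d0.pkl","rb"));i=d["side"]
f=cv2.cvtColor(i["frame"],cv2.COLOR_RGB2HSV)
m=(f[...,0]>12)&(f[...,0]<36)&(f[...,1]>120)&(f[...,2]>40);m[:330]=0;m[385:]=0;m[:,:385]=0;m[:,450:]=0
vv,uu=np.where(m);W=np.array([ray(i,u,v,4)[:2] for u,v in zip(uu,vv)])-C
r=np.hypot(*W.T);a=np.degrees(np.arctan2(W[:,1],W[:,0]));print(len(W),r.min(),r.max())
for lo in range(145,220,8):
    k=(r>=lo)&(r<lo+8)
    if k.sum():
        b=np.sort(a[k]);g=np.where(np.diff(b)>1.2)[0];s=np.split(b,g+1);print(lo,[(round(q[0],1),round(q[-1],1),len(q)) for q in s])
# ik
for al in(138,128,90,40,0,-40):
    p,o=pose(al);q=ctrl.ik(p,o);print(al,None if q is None else np.round(q,2))
    p[2]=160
    print(ctrl.ik(p,o) is not None)
E
```

```text
772 136.61779164804457 212.83841019200216
145 [(np.float64(160.8), np.float64(167.2), 42)]
153 [(np.float64(158.6), np.float64(169.7), 67)]
161 [(np.float64(156.1), np.float64(172.0), 104)]
169 [(np.float64(154.0), np.float64(173.9), 136)]
177 [(np.float64(152.5), np.float64(158.2), 40), (np.float64(161.1), np.float64(166.6), 44), (np.float64(169.2), np.float64(175.6), 42)]
185 [(np.float64(151.6), np.float64(156.5), 39), (np.float64(161.3), np.float64(166.6), 46), (np.float64(170.4), np.float64(176.4), 41)]
193 [(np.float64(153.0), np.float64(155.0), 5), (np.float64(161.3), np.float64(166.2), 44), (np.float64(172.4), np.float64(174.8), 10)]
201 [(np.float64(161.4), np.float64(166.2), 45)]
209 [(np.float64(161.6), np.float64(166.0), 22)]
138 [-0.14  0.6  -0.51  2.05  0.5   0.62  1.42]
True
128 [-0.17  0.62 -0.48  2.    0.46  0.64  1.28]
True
90 [-0.26  0.68 -0.33  1.8   0.32  0.72  0.8 ]
True
40 [-0.27  0.75 -0.14  1.6   0.13  0.81  0.23]
True
0 [-0.24  0.76  0.01  1.57 -0.01  0.81 -0.23]
True
-40 [-0.22  0.72  0.15  1.68 -0.15  0.75 -0.69]
True
```

Run:
```python
from h import *
from cell import ctrl,gripper_to,get_image
gripper_to(0,30)
p,o=pose(140,z=150);ctrl.reach(p,o)
print(ctrl.state()["time_s"])
p,o=pose(140);ctrl.movel(p,o,speed=80,stop_force=8)
cv2.imwrite("pics/s1.png",get_image("scene")["frame"][:,:,::-1])
cv2.imwrite("pics/e1.png",get_image("side")["frame"][:,:,::-1])
s=ctrl.state();print(s["time_s"],s["tcp_pos"],s["gripper_width"],s["wrist_force"],s["q"])
```

```text
2.3083
3.6583 [469.38865687 191.00166821  62.46644713] -0.22379491645718022 [-0.96736011 -0.75137553 -0.10489471] [-0.12810546  0.59773409 -0.51977089  2.05513861  0.50729049  0.61363882
  1.44704408]
```

View pics/e1.png

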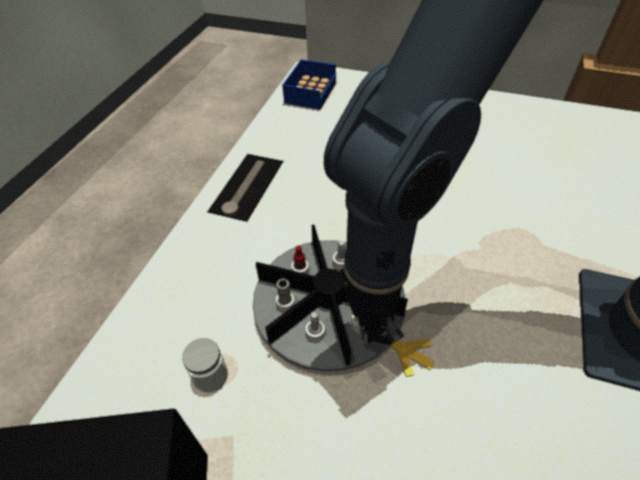

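View pics/s1.png

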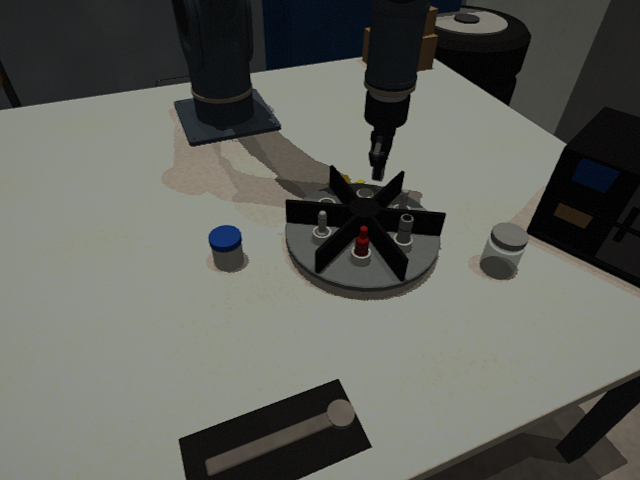

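The fingers are down at the rim, around (378,175) in the scene view, in the sector behind the chosen fin and touching nothing. Now the push.

Run:
```python
from h import *
from cell import ctrl,gripper_to,get_image
for a in list(np.arange(132,-33,-8.0))+[-34]:
    p,o=pose(a)
    hit=ctrl.movel(p,o,speed=50,stop_force=12)
    s=ctrl.state()
    if hit or a in(124,84,44,4): print(a,hit,np.round(s["wrist_force"],1),s["time_s"])
    if hit: break
ctrl.pause(.2)
for n in("scene","side"):
    i=get_image(n);cv2.imwrite(f"pics/{n}2.png",i["frame"][:,:,::-1])
    try: print(n,finfit(i,C),redpos(i,C))
    except Exception as e:print(e)
s=ctrl.state();print(s["time_s"],s["tcp_pos"],s["wrist_force"])
```

```text
124.0 False [-1.6  0.7 -0.8] 4.625
84.0 False [ 0.1  0.2 -0.3] 7.0417
44.0 False [ 0.3  1.5 -0. ] 9.4583
4.0 False [-0.1  0.1 -0.2] 11.875
scene (array([561.44302443, 114.34612854]), np.float64(17.897608609797487), np.float64(8.751030371440475), 1346) (array([nan, nan, nan]), np.int64(0))
side (array([559.33841779, 113.29370489]), np.float64(18.138420351980447), np.float64(5.318286293921027), 2667) (array([481.01835001, 133.94130379,  91.20984234]), np.int64(116))
14.5083 [660.55961484  46.90826263  61.96625465] [ 0.3163389   0.10150479 -0.51551588]h.py:29: RuntimeWarning: Mean of empty slice.
  return P[m].mean(0),m.sum()
  ret = um.true_divide(
```

View pics/side2.png

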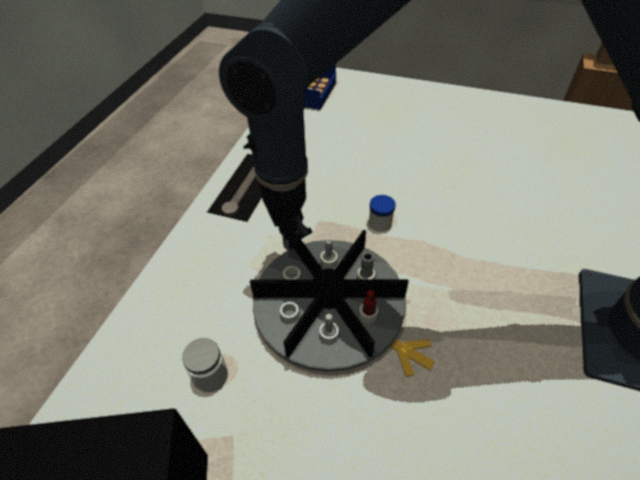

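View pics/scene2.png

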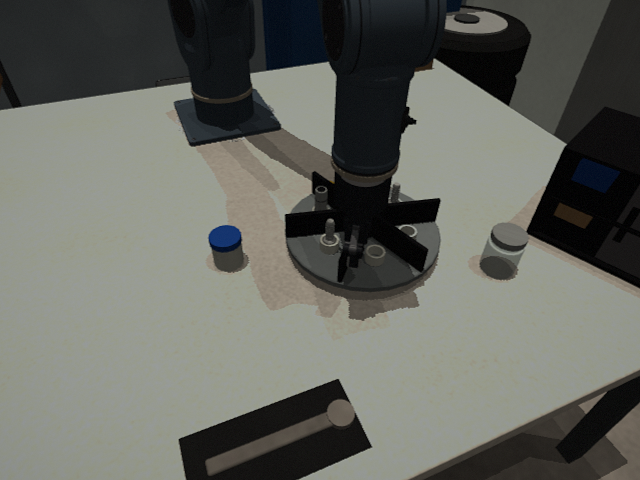

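Run:
```python
from h import *
from cell import ctrl,gripper_to,get_image
p,o=pose(-38.2);print(ctrl.movel(p,o,speed=15,stop_force=12))
ctrl.pause(.3)
i=get_image("side");print(finfit(i,C))
import pickle;pickle.dump(i,open("d3.pkl","wb"))
j=get_image("scene");print(finfit(j,C))
c=i["frame"][230:390,240:450,::-1];cv2.imwrite("pics/side3.png",cv2.resize(c,None,fx=3.8,fy=3.7,interpolation=cv2.INTER_CUBIC))
print(ctrl.state()["time_s"])
```

```text
False
(array([559.29082538, 113.26805111]), np.float64(14.236721211494455), np.float64(5.352855187635721), 2684)
(array([561.76042456, 114.79774284]), np.float64(13.967213929814275), np.float64(8.44825824030746), 1367)
15.6417
```

View pics/side3.png

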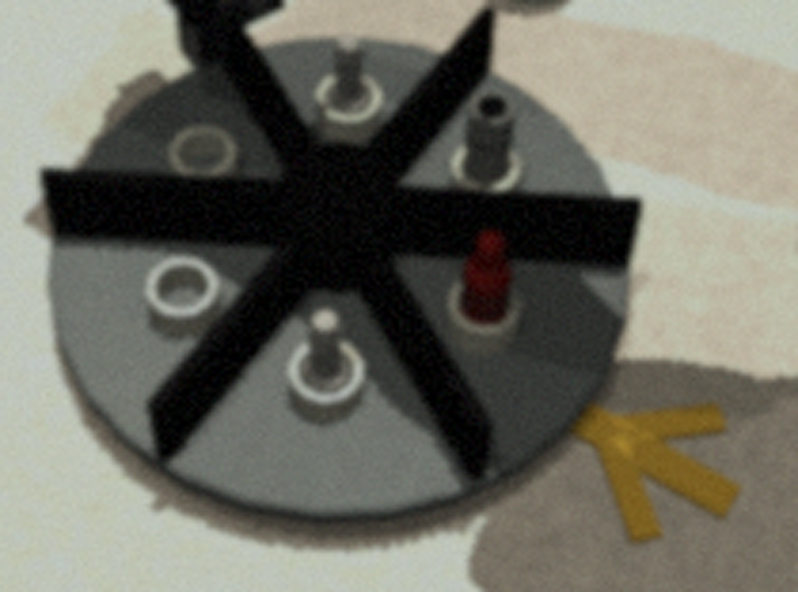

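Run:
```python
from h import *
import pickle
i=pickle.load(open("d3.pkl","rb"))
f=lambda x,y,z:ray(i,240+(x+.5)/3.8-.5,230+(y+.5)/3.7-.5,z)[:2]
cups=[f(*c,54) for c in[(483,303),(487,165),(348,97),(202,152),(182,288),(326,371)]]
ctr=np.mean(cups,0);print("centre",ctr)
ang=lambda p,c:(np.degrees(np.arctan2(*(p-c)[::-1])),np.hypot(*(p-c)))
for k,c in enumerate(cups):print(ang(c,ctr),ang(c,ctr)[0]+60*k if 0 else "")
t=f(490,238,106)
for c in(ctr,C,[559.3,113.3]):
    c=np.array(c);print("shaft",ang(t,c),"arrow",ang(f(735,493,4),c),ang(f(600,425,4),c))
```

```text
centre [558.98034209 113.06460103]
(np.float64(163.83553830588374), np.float64(79.25800105669613)) 
(np.float64(-135.9024339567403), np.float64(80.64286088374446)) 
(np.float64(-75.98784718739623), np.float64(79.85927739282893)) 
(np.float64(-16.068143207476254), np.float64(79.91314648542921)) 
(np.float64(44.30660933941701), np.float64(79.94632696043271)) 
(np.float64(103.92954705934919), np.float64(80.16953519933973)) 
shaft (np.float64(164.41543734362094), np.float64(78.79717268877816)) arrow (np.float64(164.80742279879567), np.float64(211.0623348692309)) (np.float64(164.06443373232733), np.float64(144.76252549512878))
shaft (np.float64(165.30524039023706), np.float64(80.55471926043447)) arrow (np.float64(165.14098070265257), np.float64(212.82229141184703)) (np.float64(164.55783987522815), np.float64(146.50809418803965))
shaft (np.float64(164.642050724884), np.float64(79.04245424567944)) arrow (np.float64(164.89173385177577), np.float64(211.30936001952955)) (np.float64(164.18855021540097), np.float64(145.00560927468487))
```

The tool and arrow now agree to about 0.5°, so I'll back off and lift.

Run:
```python
from h import *
from cell import ctrl,gripper_to,get_image
p,o=pose(-28);ctrl.movel(p,o,speed=50)
p[2]=230;ctrl.movel(p,o,speed=120)
p=np.array([700,-60,260.]);ctrl.movel(p,o,speed=120)
ctrl.pause(.3)
for n in("scene","side"):
    i=get_image(n);print(finfit(i,C),redpos(i,C));cv2.imwrite(f"pics/{n}4.png",i["frame"][:,:,::-1])
    if n=="side":
        c=i["frame"][230:390,240:450,::-1];cv2.imwrite("pics/crop4.png",cv2.resize(c,None,fx=3.8,fy=3.7,interpolation=cv2.INTER_CUBIC))
print(ctrl.state()["time_s"])
```

```text
(array([561.05551722, 114.34719545]), np.float64(13.716712953549944), np.float64(5.627848857544732), 2474) (array([489.08654589, 134.82362177,  88.10677583]), np.int64(82))
(array([558.82949876, 112.90335435]), np.float64(14.014233249103974), np.float64(4.647934236003976), 2640) (array([481.82206356, 138.2565917 ,  90.90450185]), np.int64(123))
19.3667
```

View pics/side4.png

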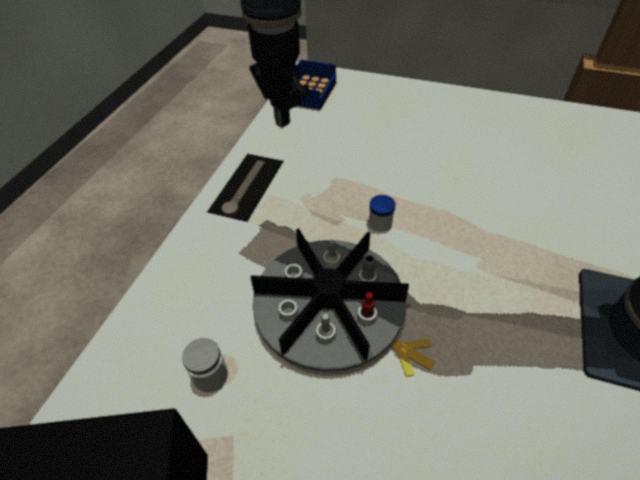

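View pics/crop4.png

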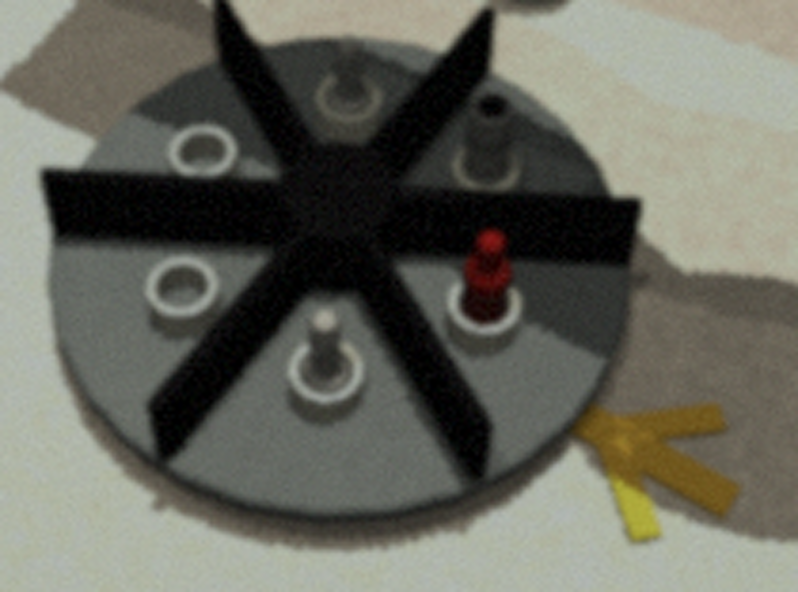

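View pics/scene4.png

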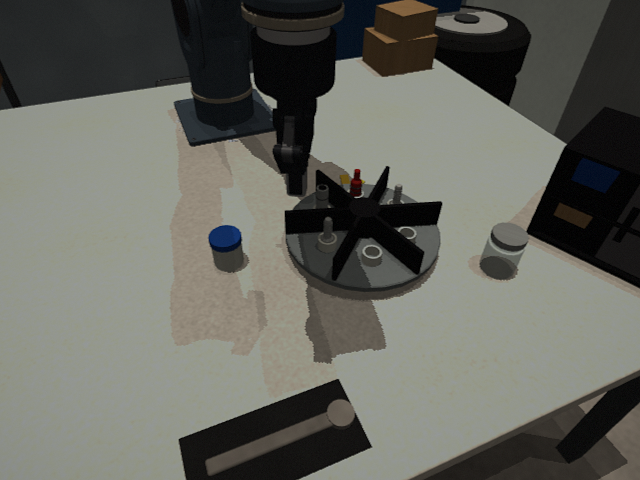

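The deck has stayed put: in the crop the red shaft is still at (490,238), the cup at (483,303), and the arrow is in line with them. The jar at (505,250) and pot at (227,248) are unmoved, and the hand is well clear.

```bash
python3 -c "
from cell import ctrl,ticket
print(ctrl.state()['wrist_force']);ticket.sign_off()"
```

```text
[0.23552608 0.46139592 0.19178421]
the job is handed in; nothing more can be done
```

The red valve core tool now stands in line with the yellow arrow, and the job is handed in at about 19 s on the robot's clock.

I pushed one fin near the rim with the closed fingertips and turned the deck about 167° clockwise in one sweep. I then made a slow 4° correction, backed off and lifted clear.

**Alignment:** before I withdrew the hand, the side camera put the red tool's shaft at about 164.4°, its cup at 163.8° and the arrow at about 164 to 164.8°. That makes the alignment good to about 1°.

**After lifting clear:** the fins read 14.0° from the side camera and 13.7° from the scene camera, against 14.2° and 14.0° before, so the deck did not move within measuring error. The pictures show the jar and pot in their places and the four things still upright in their cups. The hand is clear, with wrist force near zero. Force readings taken during the push stayed under 2 N, and the 12 N stop never triggered.

**Disagreement:** the two cameras differ by about 2 mm on the position of the turning axis, which is within their stated calibration. For that reason I compared the tool and the arrow within the same camera.

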